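Show a freely rolling impeller rotor to the inspection camera

TASK

Take the rotor carrier by its black bar, lift it off the bench and hold it in front of the inspection camera, at lens height and square to the lens, with the freely sliding impeller brought to the middle of its rails and kept there, within 2 cm, for a good six seconds. On the way the impeller must not run against the end posts or be touched by the gripper, and the camera and everything else on the bench are left alone. The program finishes while still holding the carrier up there, with the impeller steady in the middle.

Things in the scene. Friction and masses are not known exactly. Their poses are not given: they have to be found in the camera images.
- carrier: Metal rotor carrier, loose, about 0.40 kg. Base plate 145 (x) x 300 (y) x 6; two straight rails along y at x = +-45, 8 wide, tops 50 above the underside and level with it. Posts 12 thick on the rail ends: they stop the impeller with its centre 125 from the middle. Bail legs at x = +-67 rise to a grip bar at 141. Origin: centre of the underside, z up; starts flat on the bench.
- carrier_bar (a point): Centre of the black grip bar: 145 long along the carrier's x, 16 wide along its y (grip it in its middle from above, closing along the carrier's y), 26 high; 141 above the underside, over the middle of the rails. Its lower side is 28 above the top of the impeller passing below.
- carrier_mid (a point): Point of the carrier on the middle of its rails at the height of the impeller's axis: 62 above the underside, 79 below the bar's centre. To be brought to scan_point.
- rotor (a joint): Travel in m along the carrier's +y, 0 in the middle, +-0.125 at the posts, of the metal impeller, about 0.35 kg, in two shoes sliding freely but captive on the rails. Starts at rest at -0.085 to -0.04. Runs to the low end at 9.8 m/s2 per rad of tilt, held back only by grease drag, 0.7 N per m/s (time constant 0.5 s), and 0.01 N of friction.
- rotor_center (a point): Centre of the impeller (disc 76 across, 28 wide; steel shaft radius 12, 116 long along carrier x; brass shoes 14 x 24 x 24), on its axis, 62 above the carrier's underside.
- camera: White inspection camera (62 x 62 x 80) with a black round lens facing its -x, on a post and a dark foot 110 x 120; fixed to the bench, its place and yaw vary. Origin: centre of the foot's underside; its x axis is the lens axis pointing away from the lens's view.
- scan_point (a point): Where the camera looks sharp: on the lens axis, 200 in front of the camera's origin (its -x) and 140 above the bench. carrier_mid belongs here, within 30, the carrier's x axis parallel to the camera's x axis (either way round, within 0.15 rad).
- bin_screws: open blue plastic bin, 130 x 100 x 60; bystander; leave alone
- bin_empty: open blue plastic bin, 130 x 100 x 60; bystander; leave alone
- spray: yellow spray can, 60 across, 150 tall; bystander; leave alone
- tape: roll of yellow tape lying flat, 90 across, 25 high; bystander; leave alone
- driver: screwdriver lying on the bench; bystander; leave alone
- bearing: steel bearing ring lying flat, 52 across, 14 high; bystander; leave alone
- carton: cardboard carton, 120 x 150 x 80 high; bystander; leave alone
Things that resemble listed ones, but are neither listed nor needed, are in the scene too. What is shaped like the camera but blue or orange is not meant.

How it is judged:
By the outcome, as a careful person would: the job done as asked, in the order asked, and still so for the second after the job is handed in, while the arm keeps its last pose, push and grip.
It also fails if it takes over 58 s, if anything falls off the work surface, if the arm or the gripper's body presses on something with over 40 N, if the wrist force passes 120 N, or if a joint passes its speed limit or range.

ROBOT

A 6-joint arm with a two-finger parallel gripper is mounted at the origin on the work surface. World frame = base frame: x ahead of the robot, y to its left, z up, the work surface at z = 0. Lengths are in m, angles in degrees, forces in N, time in s.
With the tool pointing down it reaches from about 0.425 to 1.125 m from the base axis. Payload 14.9 kg.
Tool frame: the origin (TCP) lies at the very end of the fingers, on their centre line; the grasp point (between the pads) lies 19 mm behind it; z points along the fingers, y is the line along which they close (so a half turn about z gives the same grasp; the last joint's range is limited). The gripper opens to 91 mm and grips with 3 to 60 N. Pads are 32 mm wide; open, the fingers measure 118 mm over their backs; the gripper's body (76 mm by 178 mm) begins 60 mm behind the grasp point.
Start: joints at [-72.324, 21.709, 99.362, -0, 58.929, -1.908], TCP at [0.235, -0.66, 0.214] pointing down, gripper open.
Joint ranges: [-158.91, 158.91], [-42.39, 125.64], [0.06, 152.35], [-60.88, 240.88], [17.5, 164.5], [-176.32, 176.32]. Speed limits (degrees/s): [108.29, 108.29, 136.94, 180, 180, 180].

INTERFACE

Orientations are given as [roll, pitch, yaw] about the fixed x, y, z axes, in that order (R = Rz(yaw) Ry(pitch) Rx(roll)).
In Python, from workcell import robot gives the robot as it stands. The module is installed in compiled form; this text tells all that it offers.
- The arm moves only by the tool step_arm, never from a script. Its argument "targets" is a list of rows, each a list of 7 numbers: the shift along the tool's x, y, z in units of 25 cm (1.0 is 25 cm), then the turn, a rotation vector about the tool's x, y, z in units of 1.5 rad (1.0 is 1.5 rad), then the opening, from 0 (shut) to 1 (fully open). A call has 1 to 8 rows; each row is the pose to reach, as a shift and turn from the pose commanded when the call began, along the tool's axes at that moment; what a row does not reach only later rows make up. A row lasts 1/10 s, in which the tool goes at most 50 mm and 8.59 degrees, less where a joint would pass 70% of its speed; a pose out of reach is approached as far as the arm can. A call with a number of a shift or a turn outside -1 to 1 is refused whole. A call with a gripper value outside its range is refused whole. The fingers move at their own pace and stop on an object; the grip force is fixed at half the most. Time passes only in rows, so rows that repeat a pose let the fingers close. It gives the time, the measured TCP pose, the force, the opening and the grip force at its end, in the units of the state.
- robot.sense(): the state, without advancing time (a new reading comes with each control period).
- robot.snapshot(name): name is "side" or "top" or "wrist"; returns a dict with "pixels" (480x640x3 uint8, red, green, blue), "depth" (480x640 float32, m along the optical axis (not along the pixel's ray), 0 where there is no reading), "fx", "fy", "cx", "cy" (pixels), "R" (3x3) and "t" (3): a world point X has camera coordinates R X + t; the wrist camera has in their place "tool_from_camera" (4x4, takes a point from camera to tool coordinates, whose origin is the TCP and whose axes are the flange's). Camera axes: x right, y down, z forward; pixel columns grow to the right and rows downward; lengths in m; the calibration is good to about 2 mm. A picture is of the moment at which its call begins: read the wrist's pose just before it.
- robot.close_job(): hands the job in; it is judged then, once.
The state is a dict: "time_s": time; "joint_positions": joint angles; "dq": joint speeds; "tau": joint torques, N m; "eef_pos": TCP position; "tool_rot": TCP orientation; "contact_force": force on the tool from outside, world axes, zero at the start; "ft_torque": the same for the moment, N m; "grip_width": finger opening in m; "gripper_force": force on a finger pad.
Only numpy, scipy, OpenCV 4.12 (cv2) and the standard library are available. Lean on these libraries where they do the work, as an engineer would, in place of code of your own. Each camera call takes 0.05 s, during which the arm holds its last target. There are 200 camera calls.

## Working session

There is one attempt and no reset: what is moved stays moved. The work goes in short steps, Python scripts to look and compute and a tool call to move; the robot and the scene stay as the last step left them, time stands still between calls to the robot, and variables do not carry over. Pictures are saved under pics/ and viewed, at most 10 in all, crops included, and the job is handed in when it is done.

Besides the shell and the picture viewer there is one more tool, called after "Call:" by a JSON object that holds its "name" and its "arguments", one argument or row to a line. step_arm: Moves the arm, as the interface text tells. Its arguments: {"type":"object","properties":{"targets":{"type":"array","items":{"type":"array","items":{"type":"number","minimum":-1,"maximum":1}}}},"required":["targets"]}

```bash
mkdir -p pics; cat > h.py <<'E'
import numpy as np, cv2
from workcell import robot
from scipy.spatial.transform import Rotation as Ro
def snap(n,f):
    s=robot.snapshot(n); cv2.imwrite('pics/'+f,s['pixels'][:,:,::-1]); np.savez('pics/'+f[:-4],**s); return s
def cloud(s,T=None):
    v,u=np.mgrid[:480,:640]; d=s['depth']; P=np.stack([(u-s['cx'])/s['fx']*d,(v-s['cy'])/s['fy']*d,d],-1)
    return (P-s['t'])@s['R'] if T is None else P@T[:3,:3].T+T[:3,3]
E
python3 - <<'E'
from h import *
st=robot.sense(); print(st)
for n in('top','side'): s=snap(n,n+'1.png'); print(n,s['fx'],s['R'],s['t'], -s['R'].T@s['t'])
E
```

```text
{'time_s': 0.0, 'joint_positions': array([-7.23240965e+01,  2.17390555e+01,  9.93964783e+01, -2.42417339e-04,
        5.89288271e+01, -1.90832670e+00]), 'dq': array([ 0.04890561,  0.03558358,  0.04320004, -0.0039318 ,  0.0119477 ,
        0.00844621]), 'tau': array([-3.27187874e-03, -7.63726044e+01, -4.34363294e+01,  6.48880284e-02,
        4.24258236e-02, -1.05080812e-04]), 'eef_pos': array([ 0.23449976, -0.65911885,  0.21327415]), 'tool_rot': array([-1.79935668e+02, -1.93586372e-03,  1.95843544e+01]), 'contact_force': array([ 0.24832494, -0.15456218,  0.08154685]), 'ft_torque': array([ 0.0378559 , -0.03285027, -0.00205397]), 'gripper_force': 0.0, 'grip_width': 0.09123369488179063}
top 441.7297019960904 [[ 0.02850574 -0.99940869  0.01922744]
 [-0.99732377 -0.0297313  -0.06679331]
 [ 0.06732547 -0.01727199 -0.99758156]] [-0.04235613  0.60692051  1.06591182] [ 0.53474062 -0.00587614  1.1046866 ]
side 617.1012445025042 [[-0.88056556 -0.47389245 -0.00549945]
 [-0.2385996   0.45332147 -0.85881888]
 [ 0.4094808  -0.75493416 -0.51224982]] [0.54311443 0.23026152 1.35564017] [-0.02192045  1.17641442  0.89516621]
```

View pics/top1.png

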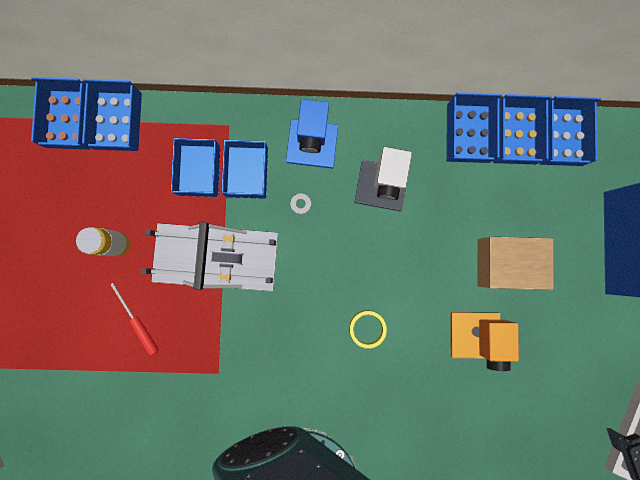

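View pics/side1.png

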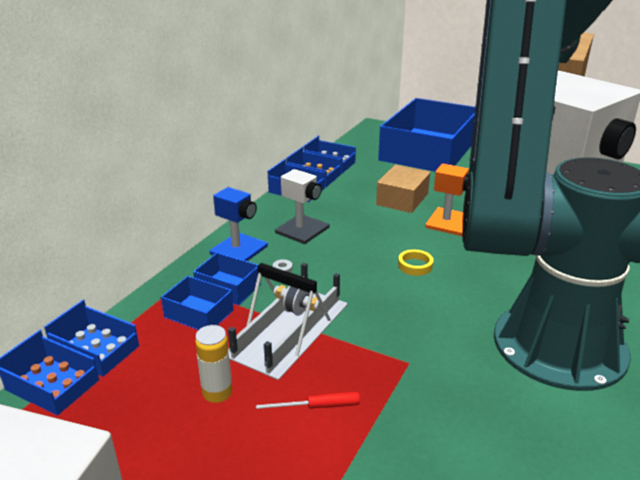

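The top view shows the carrier's bar at (203,255) and the impeller at about (227,258), on the right or −y side. The white camera's housing is at (394,165) with the lens at (387,193) and the foot at (380,190). The side view agrees: white camera at (298,187), bar at (287,275).

```bash
python3 - <<'E'
from h import *
top=np.load('pics/top1.npz'); side=np.load('pics/side1.npz')
def rect(p):
    r=cv2.minAreaRect((p[:,:2]*1000).astype(np.float32)); return np.round(r[0],1),np.round(r[1],1),round(r[2],2)
PT=[]
for n,s in(('top',top),('side',side)):
    C=cloud(s); I=s['pixels'].astype(int); z=C[...,2]; ok=s['depth']>0
    mx=I.max(-1);mn=I.min(-1)
    box=lambda a,b,c,d:(C[...,0]>a)&(C[...,0]<b)&(C[...,1]>c)&(C[...,1]<d)&ok
    def rep(l,m):
        m=cv2.erode(m.astype(np.uint8),np.ones((2,2)))>0
        p=C[m]
        if len(p)>8: print(n,l,len(p),'med',p.mean(0).round(4),'z',np.percentile(p[:,2],[2,50,98]).round(4),rect(p))
    reg=box(.35,.7,.15,.7)
    rep('bar',reg&(mx<70)&(z>.12)&(z<.17))
    rep('plate',box(.4,.65,.2,.6)&(z>.002)&(z<.012)&(mn>90)&(mx-mn<40))
    rep('posts',reg&(mx<70)&(z>.045)&(z<.1))
    rep('cam',box(.55,.9,-.25,-.02)&(mn>150)&(z>.1))
    rep('foot',box(.55,.9,-.25,-.02)&(mx<110)&(z>.003)&(z<.03)&(mx-mn<30))
    rep('lens',box(.55,.9,-.25,-.02)&(mx<60)&(z>.1))
    rep('rotor',box(.42,.65,.25,.5)&(z>.075)&(z<.11))
    b=reg&(mx<90)&(z>.06)&(z<.11)
    rep('brass',reg&(I[...,0]-I[...,2]>60)&(z>.03)&(z<.1)&(C[...,1]<.42))
E
```

```text
top bar 123 med [0.5505 0.2237 0.1407] z [0.1295 0.1408 0.15  ] (array([552.6, 223.8]), array([  2.4, 138.9]), 87.42)
top plate 2206 med [0.5558 0.3077 0.0067] z [0.003  0.0067 0.0107] (array([557.5, 289.8]), array([178.2, 143.2]), 88.47)
top posts 38 med [0.5575 0.3246 0.0637] z [0.0513 0.0641 0.0767] (array([557.2, 263.6]), array([215.4,  97. ]), 88.92)
top cam 951 med [ 0.7541 -0.1809  0.1711] z [0.1675 0.1711 0.1745] (array([ 754.4, -181.1]), array([59.7, 77.6]), 81.17)
top foot 904 med [ 0.7343 -0.1575  0.0142] z [0.0101 0.0143 0.0185] (array([ 743.5, -179.1]), array([117.1, 105.6]), 81.03)
top lens 134 med [ 0.7038 -0.171   0.1572] z [0.1444 0.1586 0.1636] (array([ 704.4, -172.8]), array([45.7, 20.6]), 80.73)
top rotor 177 med [0.5702 0.4162 0.089 ] z [0.0761 0.0865 0.1058] (array([557.3, 358.1]), array([207. , 134.6]), 88.04)
top brass 77 med [0.5481 0.1885 0.0734] z [0.0611 0.074  0.0784] (array([551. , 189.6]), array([21.1, 99. ]), 87.73)
side bar 657 med [0.5487 0.2386 0.1447] z [0.1297 0.1458 0.1557] (array([553.5, 235.6]), array([ 18.8, 144.8]), 88.38)
side plate 1649 med [0.5474 0.3047 0.0056] z [0.0023 0.0056 0.0094] (array([550.5, 292.3]), array([185.3, 132.6]), 87.91)
side posts 186 med [0.5562 0.3288 0.0614] z [0.0467 0.0615 0.0777] (array([557.4, 291.7]), array([185.9,  99.5]), 88.28)
side cam 261 med [ 0.7526 -0.1722  0.1696] z [0.1645 0.1697 0.1736] (array([ 752.7, -176.2]), array([63.9, 79.5]), 77.37)
side foot 699 med [ 0.7369 -0.1619  0.0126] z [0.0049 0.0129 0.018 ] (array([ 742.4, -171. ]), array([120.4, 109.9]), 80.98)
side lens 108 med [ 0.7043 -0.1557  0.1473] z [0.1225 0.1508 0.1643] (array([ 704.7, -166.8]), array([56.3, 23.4]), 84.85)
side rotor 374 med [0.556  0.4253 0.0896] z [0.0763 0.0888 0.1067] (array([556.9, 376.3]), array([248.3, 139.4]), 89.15)
side brass 63 med [0.5578 0.1979 0.0687] z [0.0531 0.0715 0.0756] (array([551.8, 193.8]), array([26.5, 99.3]), 88.23)
```

```bash
cat >> h.py <<'E'
def plan(p0,y0,W):
    "W: list of (x,y,z,yaw): prints tool-frame units per leg, tool pointing down"
    for w in W:
        R=Ro.from_euler('xyz',[180,0,y0],degrees=True); d=np.array(w[:3])-p0
        dr=(R.inv()*Ro.from_euler('xyz',[180,0,w[3]],degrees=True)).as_rotvec()/1.5
        print(w,(R.inv().apply(d)/.25).round(3),dr.round(3),'dist',np.linalg.norm(d).round(3))
        p0=np.array(w[:3]);y0=w[3]
E
python3 - <<'E'
from h import *
plan(np.array([.2345,-.659,.2133]),19.58,[(.40,-.47,.33,14),(.54,-.25,.34,8),(.58,-.01,.34,2),(.553,.20,.32,-1.6)])
E
```

```text
(0.4, -0.47, 0.33, 14) [ 0.877 -0.49  -0.467] [ 0.    -0.     0.065] dist 0.277
(0.54, -0.25, 0.34, 8) [ 0.756 -0.718 -0.04 ] [-0.   -0.    0.07] dist 0.261
(0.58, -0.01, 0.34, 2) [ 0.292 -0.928 -0.   ] [-0.   -0.    0.07] dist 0.243
(0.553, 0.2, 0.32, -1.6) [-0.079 -0.843  0.08 ] [ 0.    -0.     0.042] dist 0.213
```

Call:
{"name": "step_arm", "arguments": {
  "targets": [
    [0.3, -0.17, -0.16, 0, 0, 0.02, 1],
    [0.88, -0.49, -0.47, 0, 0, 0.065, 1],
    [0.88, -0.49, -0.47, 0, 0, 0.065, 1],
    [0.88, -0.49, -0.47, 0, 0, 0.065, 1],
    [0.88, -0.49, -0.47, 0, 0, 0.065, 1],
    [0.88, -0.49, -0.47, 0, 0, 0.065, 1]
  ]
}}

```text
time_s: 0.7
eef_pos: [0.4026, -0.4683, 0.3331]
tool_rot: [179.9, -0.0, 14.1]
contact_force: [0.1, -0.6, 0.1]
grip_width: 0.0913
gripper_force: 0.0
```

Call:
{"name": "step_arm", "arguments": {
  "targets": [
    [0.76, -0.72, -0.04, 0, 0, 0.07, 1],
    [0.76, -0.72, -0.04, 0, 0, 0.07, 1],
    [0.76, -0.72, -0.04, 0, 0, 0.07, 1],
    [0.76, -0.72, -0.04, 0, 0, 0.07, 1],
    [0.76, -0.72, -0.04, 0, 0, 0.07, 1],
    [0.76, -0.72, -0.04, 0, 0, 0.07, 1]
  ]
}}

```text
time_s: 1.3
eef_pos: [0.5433, -0.2463, 0.3414]
tool_rot: [-180.0, -0.0, 8.1]
contact_force: [0.3, -0.2, -0.7]
grip_width: 0.0913
gripper_force: 0.0
```

Call:
{"name": "step_arm", "arguments": {
  "targets": [
    [0.29, -0.93, 0, 0, 0, 0.07, 1],
    [0.29, -0.93, 0, 0, 0, 0.07, 1],
    [0.29, -0.93, 0, 0, 0, 0.07, 1],
    [0.29, -0.93, 0, 0, 0, 0.07, 1],
    [0.29, -0.93, 0, 0, 0, 0.07, 1]
  ]
}}

```text
time_s: 1.8
eef_pos: [0.581, -0.0076, 0.3413]
tool_rot: [180.0, 0.0, 2.0]
contact_force: [0.5, -0.8, -1.0]
grip_width: 0.0912
gripper_force: 0.0
```

Call:
{"name": "step_arm", "arguments": {
  "targets": [
    [-0.08, -0.84, 0.08, 0, 0, 0.042, 1],
    [-0.08, -0.84, 0.08, 0, 0, 0.042, 1],
    [-0.08, -0.84, 0.08, 0, 0, 0.042, 1],
    [-0.08, -0.84, 0.08, 0, 0, 0.042, 1],
    [-0.08, -0.84, 0.08, 0, 0, 0.042, 1],
    [-0.08, -0.84, 0.08, 0, 0, 0.042, 1],
    [-0.08, -0.84, 0.08, 0, 0, 0.042, 1]
  ]
}}

```text
time_s: 2.5
eef_pos: [0.5541, 0.1988, 0.3213]
tool_rot: [180.0, 0.0, -1.7]
contact_force: [-0.3, -0.0, -0.1]
grip_width: 0.0911
gripper_force: 0.0
```

```bash
cat >> h.py <<'E'
def wrist(f):
    st=robot.sense(); s=snap('wrist',f); T=np.eye(4); T[:3,:3]=Ro.from_euler('xyz',st['tool_rot'],degrees=True).as_matrix(); T[:3,3]=st['eef_pos']
    T=T@s['tool_from_camera']; np.savez('pics/'+f[:-4],T=T,**s); return st,s,T
E
python3 - <<'E'
from h import *
st,s,T=wrist('w1.png'); print(st['time_s'],st['eef_pos'],st['tool_rot'],s['tool_from_camera'].round(3),T.round(3),s['fx'])
E
```

```text
2.5 [0.55412517 0.19883551 0.32131415] [ 1.79977075e+02  1.53913300e-02 -1.65023989e+00] [[-0.001 -0.966 -0.259  0.073]
 [ 1.    -0.001  0.001 -0.   ]
 [-0.001 -0.259  0.966 -0.172]
 [ 0.     0.     0.     1.   ]] [[-0.03  -0.965 -0.259  0.627]
 [-1.     0.029  0.006  0.197]
 [ 0.001  0.26  -0.966  0.493]
 [ 0.     0.     0.     1.   ]] 376.83066195199467
```

View pics/w1.png

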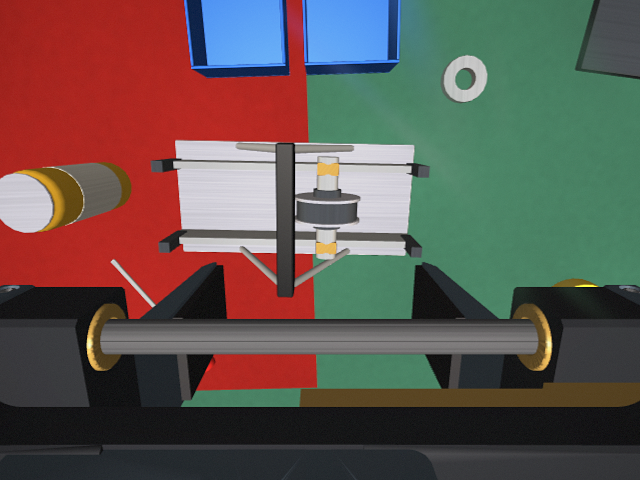

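The wrist view shows the bar running from (285,145) to (286,295), and the impeller disc at (327,210), about 40 px to its right. I'll fit the bar, plate and shoes from this depth image.

```bash
python3 - <<'E'
from h import *
s=dict(np.load('pics/w1.npz')); C=cloud(s,s['T']); I=s['pixels'].astype(int); z=C[...,2]; v,u=np.mgrid[:480,:640]
m=(z>.146)&(z<.162)&(u>265)&(u<310)&(v>135)&(v<305); p=C[m]; print('bar top',len(p),p.min(0).round(4),p.max(0).round(4),np.median(p,0).round(4)); print(cv2.minAreaRect((p[:,:2]*1000).astype(np.float32)))
m=(I[...,0]-I[...,2]>60)&(z>.05)&(z<.1)&(u>300)&(u<350)&(v>150)&(v<265)
for a in(v<200,v>=200): p=C[m&a]; print('brass',len(p),p.min(0).round(4),p.max(0).round(4))
m=(z>.001)&(z<.012)&(I.min(-1)>110)&(u>150)&(u<440)&(v>130)&(v<270); p=C[m]; print('plate',len(p),cv2.minAreaRect((p[:,:2]*1000).astype(np.float32)))
# two-view bar ends: dark bar pixel centroid in top and side
E
```

```text
bar top 2770 [0.4827 0.2194 0.1477] [0.6264 0.2416 0.1576] [0.5601 0.2302 0.1551]
((554.484375, 230.91110229492188), (16.205827713012695, 143.82467651367188), 87.16632080078125)
brass 265 [0.5903 0.1764 0.0722] [0.6039 0.1997 0.077 ]
brass 214 [0.5005 0.1812 0.0698] [0.5149 0.2036 0.077 ]
plate 14785 ((545.736328125, 229.9972686767578), (301.9013977050781, 162.76516723632812), 87.03443145751953)
```

Call:
{"name": "step_arm", "arguments": {
  "targets": [
    [0, -0.128, 0.05, 0, 0, 0.0145, 1],
    [0, -0.128, 0.2, 0, 0, 0.0145, 1],
    [0, -0.128, 0.38, 0, 0, 0.0145, 1],
    [0, -0.128, 0.55, 0, 0, 0.0145, 1],
    [0, -0.128, 0.68, 0, 0, 0.0145, 1],
    [0, -0.128, 0.76, 0, 0, 0.0145, 1],
    [0, -0.128, 0.795, 0, 0, 0.0145, 1],
    [0, -0.128, 0.795, 0, 0, 0.0145, 1]
  ]
}}

```text
time_s: 3.35
eef_pos: [0.5549, 0.2306, 0.1221]
tool_rot: [180.0, 0.1, -3.0]
contact_force: [-1.0, 0.1, 0.7]
grip_width: 0.0912
gripper_force: 0.0
```

```bash
python3 - <<'E'
from h import *
st,s,T=wrist('w2.png'); print(st['time_s'],st['eef_pos'],st['tool_rot'],st['contact_force'])
E
```

```text
3.35 [0.5549334  0.23056976 0.12212427] [ 1.79966356e+02  6.73017157e-02 -2.96527636e+00] [-0.97810928  0.10667108  0.69580524]
```

View pics/w2.png

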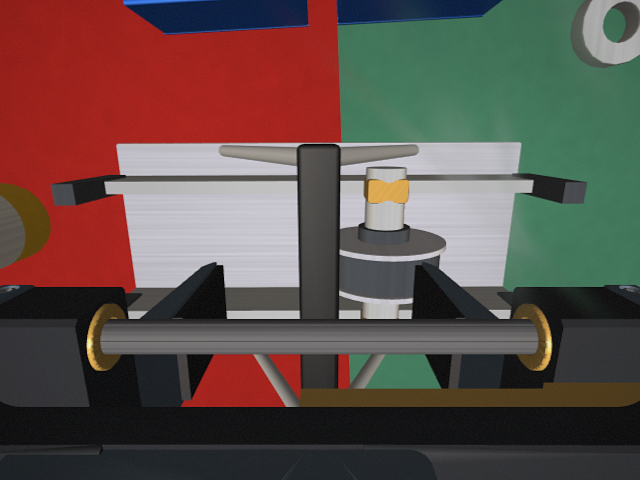

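The bar sits centred between the open fingers at u=320 and the disc is at u≈388, clear below the fingertips. Closing now.

Call:
{"name": "step_arm", "arguments": {
  "targets": [
    [0, 0, 0, 0, 0, 0, 0],
    [0, 0, 0, 0, 0, 0, 0],
    [0, 0, 0, 0, 0, 0, 0],
    [0, 0, 0, 0, 0, 0, 0],
    [0, 0, 0, 0, 0, 0, 0],
    [0, 0, 0, 0, 0, 0, 0],
    [0, 0, 0, 0, 0, 0, 0],
    [0, 0, 0, 0, 0, 0, 0]
  ]
}}

```text
time_s: 4.2
eef_pos: [0.5549, 0.2317, 0.1227]
tool_rot: [180.0, 0.0, -2.9]
contact_force: [-0.0, -0.0, 0.6]
grip_width: 0.0302
gripper_force: 0.0
```

```bash
cat >> h.py <<'E'
from scipy.optimize import least_squares
def rotor(f=None):
    st=robot.sense(); s=robot.snapshot('wrist'); P=cloud(s,s['tool_from_camera'])
    if f: cv2.imwrite('pics/'+f,s['pixels'][:,:,::-1])
    x,y,z=P[...,0],-P[...,1],.122-P[...,2]; I=s['pixels'].astype(int)
    m=(s['depth']>0)&(abs(x)<.012)&(z>.072)&(z<.104)&(abs(y)<.17)&(I.max(-1)-I.min(-1)<40)
    g=lambda q:np.hypot(y[m]-q[0],z[m]-.062-q[1])-.038
    best=min((least_squares(g,[a,0],loss='soft_l1',f_scale=.001,bounds=([-.13,-.006],[.13,.006])) for a in(-.1,-.05,0,.05,.1)),key=lambda r:r.cost)
    b=(s['depth']>0)&(I[...,0]-I[...,2]>60)&(z>.04)&(z<.085)&(x>.04)&(x<.07)
    yb=y[b]
    R=Ro.from_euler('xyz',st['tool_rot'],degrees=True).as_matrix(); 
    print('t',round(st['time_s'],2),'rotor',best.x.round(4),'n',m.sum(),'brass',len(yb),(np.array([yb.min(),yb.max()]).round(4) if len(yb) else ''),'tilt(carrier +y up, mrad)',round(-R[2,1]*1000,2),'x-up',round(R[2,0]*1000,2),'tcp',st['eef_pos'].round(4),'yaw',st['tool_rot'][2].round(2),'grip',round(st['gripper_force'],1),round(st['grip_width'],4))
    return best.x[0]
E
python3 - <<'E'
from h import *
rotor()
E
```

```text
t 4.2 rotor [-0.0411 -0.0026] n 2529 brass 838 [-0.0588  0.1485] tilt(carrier +y up, mrad) -0.02 x-up -0.05 tcp [0.5549 0.2317 0.1227] yaw -2.89 grip 0.0 0.0302
```

Call:
{"name": "step_arm", "arguments": {
  "targets": [
    [0, 0, 0, 0, 0, 0, 0],
    [0, 0, 0, 0, 0, 0, 0],
    [0, 0, 0, 0, 0, 0, 0],
    [0, 0, 0, 0, 0, 0, 0],
    [0, 0, 0, 0, 0, 0, 0],
    [0, 0, 0, 0, 0, 0, 0]
  ]
}}

```text
time_s: 4.85
eef_pos: [0.5548, 0.2315, 0.1226]
tool_rot: [180.0, 0.0, -2.9]
contact_force: [-1.2, -5.5, 0.3]
grip_width: 0.0158
gripper_force: 30.0
```

```bash
python3 - <<'E'
from h import *
rotor()
E
```

```text
t 4.85 rotor [-0.0405 -0.0026] n 2622 brass 827 [-0.0587  0.1499] tilt(carrier +y up, mrad) -0.32 x-up -0.16 tcp [0.5548 0.2315 0.1226] yaw -2.89 grip 30.0 0.0158
```

Call:
{"name": "step_arm", "arguments": {
  "targets": [
    [0, 0, -0.01, 0, 0, 0, 0],
    [0, 0, -0.03, 0, 0, 0, 0],
    [0, 0, -0.06, 0, 0, 0, 0],
    [0, 0, -0.09, 0, 0, 0, 0],
    [0, 0, -0.12, 0, 0, 0, 0],
    [0, 0, -0.15, 0, 0, 0, 0],
    [0, 0, -0.17, 0, 0, 0, 0],
    [0, 0, -0.18, 0, 0, 0, 0]
  ]
}}

```text
time_s: 5.7
eef_pos: [0.5551, 0.2318, 0.1684]
tool_rot: [-180.0, -0.0, -2.9]
contact_force: [0.7, -0.5, -9.3]
grip_width: 0.016
gripper_force: 30.0
```

```bash
python3 - <<'E'
from h import *
rotor('w3.png'); rotor()
E
```

```text
t 5.7 rotor [-0.041  -0.0027] n 2654 brass 823 [-0.0535  0.1498] tilt(carrier +y up, mrad) 0.34 x-up 0.72 tcp [0.5551 0.2318 0.1684] yaw -2.89 grip 30.0 0.016
t 5.75 rotor [-0.041  -0.0027] n 2662 brass 824 [-0.0534  0.1497] tilt(carrier +y up, mrad) 0.38 x-up 0.76 tcp [0.5552 0.2318 0.1685] yaw -2.89 grip 30.0 0.0163
```

Call:
{"name": "step_arm", "arguments": {
  "targets": [
    [0, 0.01, -0.01, 0, 0, 0.003, 0],
    [0.001, 0.03, -0.025, 0, 0, 0.007, 0],
    [0.002, 0.06, -0.045, 0, 0, 0.012, 0],
    [0.003, 0.1, -0.065, 0, 0, 0.017, 0],
    [0.004, 0.14, -0.085, 0, 0, 0.022, 0],
    [0.005, 0.18, -0.105, 0, 0, 0.027, 0],
    [0.006, 0.22, -0.12, 0, 0, 0.031, 0],
    [0.007, 0.26, -0.128, 0, 0, 0.035, 0]
  ]
}}

```text
time_s: 6.6
eef_pos: [0.5535, 0.1658, 0.2002]
tool_rot: [-180.0, -0.0, -5.9]
contact_force: [0.5, -0.0, -9.2]
grip_width: 0.0159
gripper_force: 30.0
```

Call:
{"name": "step_arm", "arguments": {
  "targets": [
    [0.003, 0.04, 0, 0, 0, 0.005, 0],
    [0.006, 0.08, 0, 0, 0, 0.01, 0],
    [0.009, 0.12, 0, 0, 0, 0.015, 0],
    [0.012, 0.16, 0, 0, 0, 0.02, 0],
    [0.016, 0.2, 0, 0, 0, 0.024, 0],
    [0.019, 0.24, 0, 0, 0, 0.028, 0],
    [0.022, 0.28, 0, 0, 0, 0.032, 0],
    [0.025, 0.32, 0, 0, 0, 0.036, 0]
  ]
}}

```text
time_s: 7.4
eef_pos: [0.5513, 0.0857, 0.1997]
tool_rot: [180.0, 0.0, -9.0]
contact_force: [0.6, 0.5, -8.2]
grip_width: 0.0159
gripper_force: 30.0
```

```bash
python3 - <<'E'
from h import *
rotor('w4.png')
E
```

```text
t 7.4 rotor [-0.0096 -0.0027] n 1346 brass 348 [-0.0223  0.1501] tilt(carrier +y up, mrad) -0.04 x-up -0.09 tcp [0.5513 0.0857 0.1997] yaw -9.02 grip 30.0 0.0159
```

Call:
{"name": "step_arm", "arguments": {
  "targets": [
    [0.005, 0.04, 0, 0, 0, 0, 0],
    [0.011, 0.08, 0, 0, 0, 0, 0],
    [0.016, 0.12, 0, 0, 0, 0, 0],
    [0.021, 0.16, 0, 0, 0, 0, 0],
    [0.027, 0.2, 0, 0, 0, 0, 0],
    [0.032, 0.24, 0, 0, 0, 0, 0],
    [0.037, 0.28, 0, 0, 0, 0, 0],
    [0.043, 0.32, 0, 0, 0, 0, 0]
  ]
}}

```text
time_s: 8.25
eef_pos: [0.5494, 0.0049, 0.1997]
tool_rot: [-180.0, 0.0, -9.0]
contact_force: [-0.3, 0.5, -8.5]
grip_width: 0.0159
gripper_force: 30.0
```

Call:
{"name": "step_arm", "arguments": {
  "targets": [
    [0.005, 0.04, 0, 0, 0, 0, 0],
    [0.011, 0.08, 0, 0, 0, 0, 0],
    [0.016, 0.12, 0, 0, 0, 0, 0],
    [0.021, 0.16, 0, 0, 0, 0, 0],
    [0.027, 0.2, 0, 0, 0, 0, 0],
    [0.032, 0.24, 0, 0, 0, 0, 0],
    [0.037, 0.28, 0, 0, 0, 0, 0],
    [0.043, 0.32, 0, 0, 0, 0, 0]
  ]
}}

```text
time_s: 9.05
eef_pos: [0.5476, -0.0757, 0.1997]
tool_rot: [180.0, -0.0, -9.0]
contact_force: [-0.2, -0.6, -7.6]
grip_width: 0.0157
gripper_force: 30.0
```

Call:
{"name": "step_arm", "arguments": {
  "targets": [
    [0.005, 0.04, 0, 0, 0, 0, 0],
    [0.011, 0.08, 0, 0, 0, 0, 0],
    [0.016, 0.12, 0, 0, 0, 0, 0],
    [0.021, 0.16, 0, -0.004, 0, 0, 0],
    [0.026, 0.196, 0, -0.01, 0, 0, 0],
    [0.03, 0.226, 0, -0.01, 0, 0, 0],
    [0.033, 0.25, 0, -0.01, 0, 0, 0],
    [0.035, 0.266, 0, -0.01, 0, 0, 0]
  ]
}}

```text
time_s: 9.85
eef_pos: [0.5458, -0.1424, 0.1997]
tool_rot: [179.1, 0.0, -9.0]
contact_force: [-0.1, 0.2, -7.9]
grip_width: 0.0159
gripper_force: 30.0
```

Call:
{"name": "step_arm", "arguments": {
  "targets": [
    [0.001, 0.008, 0, 0, 0, 0, 0],
    [0.001, 0.011, 0, 0.005, 0, 0, 0],
    [0.001, 0.012, 0, 0.01, 0, 0, 0],
    [0.001, 0.012, 0, 0.01, 0, 0, 0]
  ]
}}

```text
time_s: 10.25
eef_pos: [0.5456, -0.1449, 0.1997]
tool_rot: [-180.0, -0.0, -9.0]
contact_force: [0.6, 0.3, -8.2]
grip_width: 0.0159
gripper_force: 30.0
```

```bash
python3 - <<'E'
from h import *
for i in range(5): rotor('w5.png' if i==0 else None)
snap('top','top2.png');snap('side','side2.png')
E
```

```text
t 10.25 rotor [-0.0167 -0.0022] n 1557 brass 565 [-0.03  -0.012] tilt(carrier +y up, mrad) 0.48 x-up 0.02 tcp [ 0.5456 -0.1449  0.1997] yaw -9.0 grip 30.0 0.0159
t 10.3 rotor [-0.0168 -0.0022] n 1548 brass 567 [-0.03  -0.012] tilt(carrier +y up, mrad) 0.14 x-up 0.01 tcp [ 0.5456 -0.1449  0.1997] yaw -8.99 grip 30.0 0.0158
t 10.35 rotor [-0.0168 -0.0022] n 1558 brass 569 [-0.03  -0.012] tilt(carrier +y up, mrad) 0.01 x-up -0.04 tcp [ 0.5456 -0.1449  0.1997] yaw -8.99 grip 30.0 0.0158
t 10.4 rotor [-0.0167 -0.0021] n 1555 brass 569 [-0.03  -0.012] tilt(carrier +y up, mrad) -0.01 x-up -0.08 tcp [ 0.5456 -0.1449  0.1997] yaw -8.99 grip 30.0 0.0161
t 10.45 rotor [-0.0167 -0.0021] n 1550 brass 567 [-0.03  -0.012] tilt(carrier +y up, mrad) -0.05 x-up -0.03 tcp [ 0.5456 -0.1449  0.1997] yaw -8.99 grip 30.0 0.0162
```

View pics/w5.png

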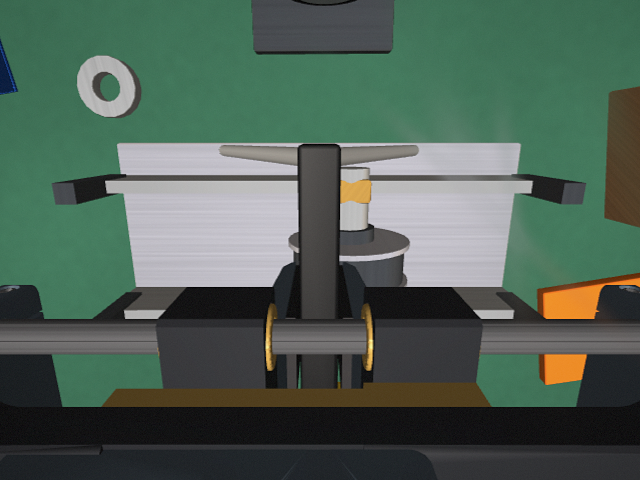

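View pics/side2.png

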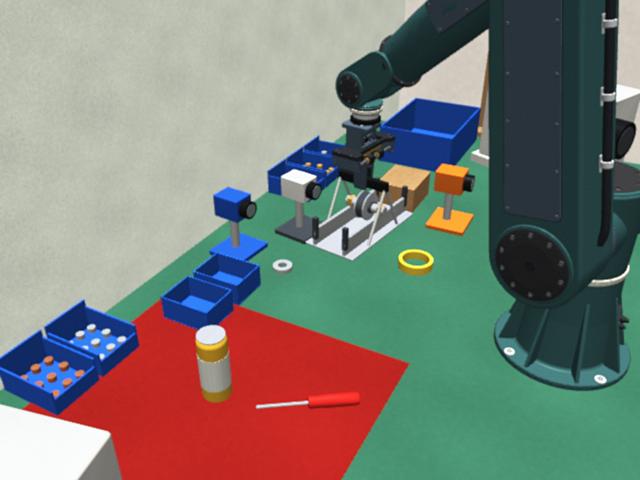

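The wrist view shows the carrier held level with the disc at u≈350, about −17 mm along the rails. The camera foot's front edge spans u 253 to 392, so it is centred on the bar and parallel to it. Next is a small tilt pulse to bring the rotor to the middle, and a check of the camera foot's position.

Call:
{"name": "step_arm", "arguments": {
  "targets": [
    [0, 0, 0, -0.011, 0, 0, 0],
    [0, 0, 0, -0.011, 0, 0, 0],
    [0, 0, 0, -0.011, 0, 0, 0],
    [0, 0, 0, -0.011, 0, 0, 0],
    [0, 0, 0, 0, 0, 0, 0],
    [0, 0, 0, 0, 0, 0, 0],
    [0, 0, 0, 0, 0, 0, 0],
    [0, 0, 0, 0, 0, 0, 0]
  ]
}}

```text
time_s: 11.4
eef_pos: [0.5456, -0.145, 0.1997]
tool_rot: [180.0, 0.0, -9.0]
contact_force: [-0.9, 0.4, -7.3]
grip_width: 0.0156
gripper_force: 30.0
```

Call:
{"name": "step_arm", "arguments": {
  "targets": [
    [0, 0, 0, 0, 0, 0, 0],
    [0, 0, 0, 0, 0, 0, 0],
    [0, 0, 0, 0, 0, 0, 0],
    [0, 0, 0, 0, 0, 0, 0]
  ]
}}

```text
time_s: 11.8
eef_pos: [0.5456, -0.1449, 0.1997]
tool_rot: [180.0, -0.0, -9.0]
contact_force: [-0.4, 0.7, -8.0]
grip_width: 0.0159
gripper_force: 30.0
```

```bash
python3 - <<'E'
from h import *
for i in range(3): rotor()
st,s,T=wrist('w6.png'); C=cloud(s,T); I=s['pixels'].astype(int); z=C[...,2]
m=(z>.004)&(z<.03)&(I.max(-1)<110)&(I.max(-1)-I.min(-1)<30)&(C[...,0]>.66)&(C[...,1]>-.3)&(C[...,1]<-.05); p=C[m]
x=cv2.minAreaRect((p[:,:2]*1000).astype(np.float32)); print(len(p),x,p.max(0),p.min(0)); print(cv2.boxPoints(x))
# front-face bottom/edge: corners
for n in('top2','side2'):
    s=dict(np.load(f'pics/{n}.npz')); C=cloud(s); I=s['pixels'].astype(int); z=C[...,2]
    m=(s['depth']>0)&(z>.1)&(I.min(-1)>150)&(C[...,0]>.66)&(C[...,0]<.85)&(C[...,1]>-.25)&(C[...,1]<-.1); p=C[m]; print(n,'cam',p.mean(0),cv2.minAreaRect((p[:,:2]*1000).astype(np.float32)))
E
```

```text
t 11.8 rotor [-0.0027 -0.0033] n 1301 brass 89 [-0.0147 -0.012 ] tilt(carrier +y up, mrad) -0.01 x-up 0.0 tcp [ 0.5456 -0.1449  0.1997] yaw -8.99 grip 30.0 0.0159
t 11.85 rotor [-0.0026 -0.0033] n 1304 brass 88 [-0.0146 -0.012 ] tilt(carrier +y up, mrad) 0.02 x-up -0.07 tcp [ 0.5456 -0.1449  0.1997] yaw -8.99 grip 30.0 0.0159
t 11.9 rotor [-0.0027 -0.0033] n 1299 brass 90 [-0.0146 -0.012 ] tilt(carrier +y up, mrad) 0.01 x-up 0.0 tcp [ 0.5456 -0.1449  0.1997] yaw -8.99 grip 30.0 0.0158
7254 ((710.4193115234375, -174.0308074951172), (120.28254699707031, 39.67991638183594), 81.06712341308594) [ 0.73872786 -0.11221237  0.01827965] [ 0.68252136 -0.23541544  0.00411735]
[[ 681.48145 -230.36194]
 [ 720.68005 -236.52332]
 [ 739.3572  -117.69968]
 [ 700.15857 -111.5383 ]]
top2 cam [ 0.75491421 -0.17966052  0.17107529] ((755.5667114257812, -180.1912841796875), (61.78530502319336, 80.47972106933594), 81.21029663085938)
side2 cam [ 0.75543737 -0.17309338  0.16954585] ((758.4514770507812, -176.86383056640625), (70.40869140625, 87.63123321533203), 80.7974624633789)
```

The rotor is resting at −3 mm and the pose is within about 4 mm of scan_point. I'll hold it here.

Call:
{"name": "step_arm", "arguments": {
  "targets": [
    [0, 0, 0, 0, 0, 0, 0],
    [0, 0, 0, 0, 0, 0, 0],
    [0, 0, 0, 0, 0, 0, 0],
    [0, 0, 0, 0, 0, 0, 0],
    [0, 0, 0, 0, 0, 0, 0],
    [0, 0, 0, 0, 0, 0, 0],
    [0, 0, 0, 0, 0, 0, 0],
    [0, 0, 0, 0, 0, 0, 0]
  ]
}}

```text
time_s: 12.8
eef_pos: [0.5456, -0.1449, 0.1997]
tool_rot: [-180.0, 0.0, -9.0]
contact_force: [0.1, -0.2, -7.5]
grip_width: 0.0157
gripper_force: 30.0
```

Call:
{"name": "step_arm", "arguments": {
  "targets": [
    [0, 0, 0, 0, 0, 0, 0],
    [0, 0, 0, 0, 0, 0, 0],
    [0, 0, 0, 0, 0, 0, 0],
    [0, 0, 0, 0, 0, 0, 0],
    [0, 0, 0, 0, 0, 0, 0],
    [0, 0, 0, 0, 0, 0, 0],
    [0, 0, 0, 0, 0, 0, 0],
    [0, 0, 0, 0, 0, 0, 0]
  ]
}}

```text
time_s: 13.6
eef_pos: [0.5456, -0.1449, 0.1997]
tool_rot: [-180.0, -0.0, -9.0]
contact_force: [0.4, -0.3, -8.6]
grip_width: 0.0152
gripper_force: 30.0
```

Call:
{"name": "step_arm", "arguments": {
  "targets": [
    [0, 0, 0, 0, 0, 0, 0],
    [0, 0, 0, 0, 0, 0, 0],
    [0, 0, 0, 0, 0, 0, 0],
    [0, 0, 0, 0, 0, 0, 0],
    [0, 0, 0, 0, 0, 0, 0],
    [0, 0, 0, 0, 0, 0, 0],
    [0, 0, 0, 0, 0, 0, 0],
    [0, 0, 0, 0, 0, 0, 0]
  ]
}}

```text
time_s: 14.4
eef_pos: [0.5456, -0.1449, 0.1997]
tool_rot: [-180.0, 0.0, -9.0]
contact_force: [-0.6, -0.4, -8.7]
grip_width: 0.016
gripper_force: 30.0
```

```bash
python3 -c "
from h import *
rotor()"
```

```text
t 14.4 rotor [-0.0027 -0.0033] n 1283 brass 90 [-0.0146 -0.012 ] tilt(carrier +y up, mrad) 0.04 x-up -0.03 tcp [ 0.5456 -0.1449  0.1997] yaw -9.0 grip 30.0 0.016
```

Call:
{"name": "step_arm", "arguments": {
  "targets": [
    [0, 0, 0, 0, 0, 0, 0],
    [0, 0, 0, 0, 0, 0, 0],
    [0, 0, 0, 0, 0, 0, 0],
    [0, 0, 0, 0, 0, 0, 0],
    [0, 0, 0, 0, 0, 0, 0],
    [0, 0, 0, 0, 0, 0, 0],
    [0, 0, 0, 0, 0, 0, 0],
    [0, 0, 0, 0, 0, 0, 0]
  ]
}}

```text
time_s: 15.25
eef_pos: [0.5456, -0.1449, 0.1997]
tool_rot: [-180.0, 0.0, -9.0]
contact_force: [-0.4, 0.2, -8.1]
grip_width: 0.0155
gripper_force: 30.0
```

Call:
{"name": "step_arm", "arguments": {
  "targets": [
    [0, 0, 0, 0, 0, 0, 0],
    [0, 0, 0, 0, 0, 0, 0],
    [0, 0, 0, 0, 0, 0, 0],
    [0, 0, 0, 0, 0, 0, 0],
    [0, 0, 0, 0, 0, 0, 0],
    [0, 0, 0, 0, 0, 0, 0],
    [0, 0, 0, 0, 0, 0, 0],
    [0, 0, 0, 0, 0, 0, 0]
  ]
}}

```text
time_s: 16.05
eef_pos: [0.5456, -0.1449, 0.1997]
tool_rot: [-180.0, -0.0, -9.0]
contact_force: [-0.4, -0.5, -8.3]
grip_width: 0.0159
gripper_force: 30.0
```

Call:
{"name": "step_arm", "arguments": {
  "targets": [
    [0, 0, 0, 0, 0, 0, 0],
    [0, 0, 0, 0, 0, 0, 0],
    [0, 0, 0, 0, 0, 0, 0],
    [0, 0, 0, 0, 0, 0, 0],
    [0, 0, 0, 0, 0, 0, 0],
    [0, 0, 0, 0, 0, 0, 0],
    [0, 0, 0, 0, 0, 0, 0],
    [0, 0, 0, 0, 0, 0, 0]
  ]
}}

```text
time_s: 16.85
eef_pos: [0.5456, -0.1449, 0.1997]
tool_rot: [180.0, -0.0, -9.0]
contact_force: [-0.2, 0.4, -8.9]
grip_width: 0.0159
gripper_force: 30.0
```

Call:
{"name": "step_arm", "arguments": {
  "targets": [
    [0, 0, 0, 0, 0, 0, 0],
    [0, 0, 0, 0, 0, 0, 0],
    [0, 0, 0, 0, 0, 0, 0],
    [0, 0, 0, 0, 0, 0, 0],
    [0, 0, 0, 0, 0, 0, 0],
    [0, 0, 0, 0, 0, 0, 0],
    [0, 0, 0, 0, 0, 0, 0],
    [0, 0, 0, 0, 0, 0, 0]
  ]
}}

```text
time_s: 17.65
eef_pos: [0.5456, -0.1449, 0.1997]
tool_rot: [-180.0, 0.0, -9.0]
contact_force: [-0.2, 1.1, -8.7]
grip_width: 0.016
gripper_force: 30.0
```

Call:
{"name": "step_arm", "arguments": {
  "targets": [
    [0, 0, 0, 0, 0, 0, 0],
    [0, 0, 0, 0, 0, 0, 0],
    [0, 0, 0, 0, 0, 0, 0],
    [0, 0, 0, 0, 0, 0, 0],
    [0, 0, 0, 0, 0, 0, 0],
    [0, 0, 0, 0, 0, 0, 0],
    [0, 0, 0, 0, 0, 0, 0],
    [0, 0, 0, 0, 0, 0, 0]
  ]
}}

```text
time_s: 18.45
eef_pos: [0.5456, -0.1449, 0.1997]
tool_rot: [-180.0, 0.0, -9.0]
contact_force: [0.5, 0.0, -8.3]
grip_width: 0.0158
gripper_force: 30.0
```

Call:
{"name": "step_arm", "arguments": {
  "targets": [
    [0, 0, 0, 0, 0, 0, 0],
    [0, 0, 0, 0, 0, 0, 0],
    [0, 0, 0, 0, 0, 0, 0],
    [0, 0, 0, 0, 0, 0, 0],
    [0, 0, 0, 0, 0, 0, 0],
    [0, 0, 0, 0, 0, 0, 0],
    [0, 0, 0, 0, 0, 0, 0],
    [0, 0, 0, 0, 0, 0, 0]
  ]
}}

```text
time_s: 19.25
eef_pos: [0.5456, -0.1449, 0.1997]
tool_rot: [180.0, 0.0, -9.0]
contact_force: [0.1, 0.9, -7.9]
grip_width: 0.0156
gripper_force: 30.0
```

```bash
python3 -c "
from h import *
rotor('w7.png')"
```

```text
t 19.25 rotor [-0.0026 -0.0033] n 1300 brass 89 [-0.0146 -0.012 ] tilt(carrier +y up, mrad) -0.01 x-up -0.01 tcp [ 0.5456 -0.1449  0.1997] yaw -8.99 grip 30.0 0.0156
```

View pics/w7.png

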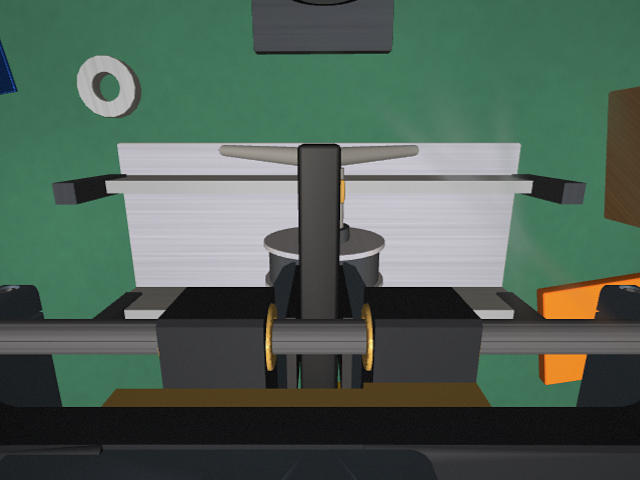

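The impeller disc is centred under the bar at u≈325 against 320 for the bar, and it has stayed steady for over 7 s. Handing the job in.

```bash
python3 -c "
from workcell import robot
print(robot.close_job())"
```

```text
the job is handed in; nothing more can be done
None
```

The job is handed in: the carrier is held level at the scan point, about 4 mm off and square to the lens, with the impeller steady about 3 mm from the middle of its rails for over 7 s; the clock read about 19 s at hand-in.

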